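Swap the empty ink cartridge in the label printer (push-push catch)

TASK

The black ink cartridge in the label printer is empty: press it down until its catch lets go and it pops up, lift it out and put it in the small cardboard carton for empties. Then set the fresh black cartridge from the counter into the same bay, label to the front like the old one, and press it down until the catch holds it when you let go. How far down the catch works differs from printer to printer, so press by feel, stop at the soft stop, never force or jerk a cartridge in its bay (20 N breaks the ink needle), and leave the other things on the counter where they are.

Things in the scene. Friction and masses are not known exactly. Their poses are not given: they have to be found in the camera images.
- printer: Light grey label printer fixed to the counter, 230 mm deep (x) x 200 wide (y), flat top deck 104 mm above its origin (centre of its underside). -x is its front (label outlet, control strip); at the back the open cover stands up to 155 mm, from x = +97 mm. Two bays side by side: black at y = +33 mm, and at y = -33 mm a colour cartridge (ridge blue, pink, yellow), fixed: leave it.
- bay (a point): Centre of the mouth of the black bay, level with the deck, at x = -5, y = +33 mm in the printer's frame. The shaft is 67 mm (printer x) by 29 mm (printer y), its top 5.5 mm flared by 5.5 mm on every side. A cartridge stands in it on the carrier, axes parallel to the printer's.
- carrier: Spring-loaded floor of the black bay, sliding up and down. Origin: centre of its upper face, on which the cartridge stands; 46 mm above the printer's origin while the catch holds it (cartridge shoulder then 4 mm above the deck), 58 mm when released. Spring about 7 N up when released, 8 N when held, 9.5 N at the bottom. Pressed to the trip point and let up, it changes from held to released or back.
- catch (a point): Middle of the carrier's underside. Pressed short of the trip point the catch stays as it was. That point is 4 to 12 mm below the held height, differs per printer, cannot be seen. About 0.5 mm below it a stiff rubber stop begins (about 20 N/mm): 11 to 15 N in all at the hand means tripped. Over 20 N between cartridge or fingers and printer breaks it.
- claw (a point): Steel claw in the +y wall of the black bay, 34 mm above the carrier's face. From 7 mm above the held height downwards it reaches into the cartridge's pocket; the cartridge has 2 to 3 mm of vertical play on it. A cartridge that is held cannot be pulled out; it is free once the carrier is up.
- spent: Empty black cartridge, about 60 g, held in the black bay at the start. Origin: centre of its underside, z up; -x is the end with the white label, facing the printer's front. Body 64 (x) x 26 (y) x 62 mm high, foot 1.5 mm slimmer all round; on this shoulder a grip ridge 40 (x) x 12 (y) mm, 30 mm high (62 to 92 mm above the origin).
- spent_ridge (a point): Top middle of the empty cartridge's grip ridge, 92 mm above its origin. Grip a ridge across its 12 mm, fingertips at least 13 mm above the shoulder (17 mm or less below the ridge's top), so that they stay clear of the deck when the cartridge is pressed down.
- fresh: Fresh black cartridge, about 90 g, standing upright on the counter left of the scale; same shape, frame and ridge as the empty one. Label end (-x) roughly towards the robot, turned up to 0.7 rad. In its +y side is the pocket for the claw (18 wide, 8 high, 10 mm deep, 30 to 38 mm up), so its label must face the printer's front.
- fresh_label (a point): Middle of the white label on the fresh cartridge's -x end, 42 mm above its origin.
- carton: Small open cardboard carton for empty cartridges, fixed to the counter, 110 mm (x) x 100 mm (y) x 45 mm high, walls and floor 4 mm; two flaps folded outwards. Origin: centre of its underside.
- label_roll: White sticker roll lying on the counter beyond the printer's right side, 69 mm across, 26 mm high. Leave alone.
- gift_cube: Dark brown gift box, 56 x 62 x 50 mm, standing on the scale's platter (66 mm above the counter). Leave alone.
- dish: White china coin dish, 111 mm across, 14 mm high, on the counter at the left. Leave alone.
- pen: White marker pen with a blue cap, 135 mm long, lying on the order pad at the left. Leave alone.
There are look-alikes about, which are no part of the job. What is shaped like the spent but purple is not meant.

How it is judged:
On the way, in this order (a step that is already met when the one before it is completed fails the run):
1. the catch has let go: the carrier has come up with the empty cartridge on it (z of carrier in the frame of printer above 0.0555 m and horizontal distance between spent and carrier below 0.006 m), for 0.1 s.
2. the empty cartridge has been put into the carton (x of spent in the frame of carton between -0.055 and 0.055 m and y of spent in the frame of carton between -0.05 and 0.05 m and z of spent in the frame of carton below 0.06 m and linear speed of spent below 0.05 m/s), for 0.2 s.
At the end, for the whole second after the job is handed in: Fresh cartridge upright in the black bay on the carrier (3 mm sideways and in height), label to the front; the catch holds the carrier down (within 1.5 mm of its held height); empty cartridge in the carton, any way up (origin inside the walls, below 60 mm); both at rest (x of spent in the frame of carton between -0.055 and 0.055 m and y of spent in the frame of carton between -0.05 and 0.05 m and z of spent in the frame of carton below 0.06 m and z of carrier in the frame of printer between 0.0445 and 0.0475 m and horizontal distance between fresh and carrier below 0.003 m and z of fresh in the frame of carrier between -0.003 and 0.003 m and angle between fresh's own z axis and vertical below 0.06 rad and x of fresh_label in the frame of printer below -0.03 m and linear speed of each of fresh, spent below 0.02 m/s); the robot touches nothing.
It fails at once if a cartridge or the fingers press or pull on the printer with more than 20 N (contact force between any of spent, fresh, the fingers and printer above 20 N).
It fails at once if the sticker roll, the gift box, the coin dish or the pen is moved more than 30 mm (distance of any of label_roll, gift_cube, dish, pen from where it was at the start of the episode above 0.03 m).
It also fails if it takes over 64 s, if anything falls off the work surface, if the arm or the gripper's body presses on something with over 40 N, if the wrist force passes 120 N, or if a joint passes its speed limit or range.

ROBOT

A 7-joint arm with a two-finger parallel gripper is mounted at the origin on a cart in front of the work surface, level with it; the furniture and walls round the work are solid. World frame = base frame: x ahead of the robot, y to its left, z up, the work surface at z = 0. Lengths are in m, angles in rad, forces in N, time in s.
With the tool pointing down it reaches from about 0.35 to 0.9 m from the base axis. Payload 8.1 kg.
Tool frame: the origin (TCP) lies between the finger pads; the fingertips stand ahead of it and the grasp point (between the pads) is the TCP (arm.nose_length is the z of the fingertips in the tool frame, in m); z points along the fingers, y is the line along which they close (so a half turn about z gives the same grasp; the last joint's range is limited). The gripper opens to 92 mm and grips with 3 to 60 N. Pads are 19 mm wide; open, the fingers measure 130 mm over their backs; the gripper's body (75 mm by 190 mm) begins 47 mm behind the grasp point.
Start: joints at [-1.207, 0.434, 0.025, 1.573, -0.012, 1.134, -0.075], TCP at [0.281, 0.558, 0.246] pointing down, gripper open.
Joint ranges: [-2.62, 2.62], [-0.44, 2.09], [-1.27, 1.32], [0.08, 2.57], [-1.32, 4.46], [0.12, 2], [-2.74, 2.74]. Speed limits (rad/s): [2.22, 2.22, 3.01, 3.01, 3.14, 3.14, 3.14].

INTERFACE

Orientations are given as a rotation vector (axis times angle).
In Python, from cell import sensors, optics, arm gives the robot as it stands.
- The arm moves only by the tool arm_command, never from a script. Its argument "deltas" is one flat list of numbers, 7 for each row, row after row: the turn, a rotation vector about the world's x, y, z as a fraction of full scale, then the shift along the world's x, y, z as a fraction of full scale, then the finger opening in mm, from 0 to 91.8. In form: [wx, wy, wz, dx, dy, dz, fingers, wx, wy, wz, dx, dy, dz, fingers, ...]. A call has 1 to 20 rows; each row is the pose to reach, as a shift and turn from the pose commanded when the call began; what a row does not reach only later rows make up. Full scale, the value 1, is 1 m for a shift and 90 degrees for a turn. A row lasts 1/10 s, in which the tool goes at most 50 mm and 8.59 degrees, less where a joint would pass 70% of its speed; a pose out of reach is approached as far as the arm can. A call with a number of a shift or a turn outside -1 to 1 is refused whole. A call with a gripper value outside its range is refused whole. The fingers move at their own pace and stop on an object; "force" is the grip in N (left out, the last holds). Time passes only in rows, so rows that repeat a pose let the fingers close. It gives the time, the measured TCP pose, the force, the opening and the grip force at its end, in the units of the state.
- sensors.observe(): the state, without advancing time (a new reading comes with each control period).
- optics.get_image(name): name is "scene" or "side" or "wrist"; returns the picture (480x640x3 uint8, blue, green, red); there is no depth.
- optics.calibration(name): a dict with "camera_matrix" (3x3 intrinsics, pixels), "rvec" (rotation vector, rad) and "tvec" (3), from world to camera coordinates, as OpenCV has them. Camera axes: x right, y down, z forward; pixel columns grow to the right and rows downward; lengths in m; the calibration is good to about 2 mm. A picture is of the moment at which its call begins: read the wrist's pose just before it. calibration takes no time and is no camera call; for the wrist camera it gives the pose at the moment of the call.
- arm.sign_off(): hands the job in; it is judged then, once.
The state is a dict: "clock": time; "joints": joint angles; "dq": joint speeds; "joint_efforts": joint torques, N m; "position": TCP position; "ee_rot": TCP orientation; "force": force on the tool from outside, world axes, zero at the start; "ft_torque": the same for the moment, N m; "width": opening from 0.0 (shut) to 1.0 (fully open); "gripper_force": force on a finger pad.
Only numpy, scipy, OpenCV 4.12 (cv2) and the standard library are available. Lean on these libraries where they do the work, as an engineer would, in place of code of your own. Each camera call takes 0.05 s, during which the arm holds its last target. There are 200 camera calls.

## Working session

There is one attempt and no reset: what is moved stays moved. The work goes in short steps, Python scripts to look and compute and a tool call to move; the robot and the scene stay as the last step left them, time stands still between calls to the robot, and variables do not carry over. Pictures are saved under pics/ and viewed, at most 10 in all, crops included, and the job is handed in when it is done.

Besides the shell and the picture viewer there is one more tool, called after ">>>" as a command line: name --argument value ..., lists and objects as JSON in quotes. arm_command: Moves the arm, as the interface text tells. Its arguments: {"type":"object","properties":{"deltas":{"type":"array","items":{"type":"number"}},"force":{"type":"number"}},"required":["deltas"]}

```bash
ls; mkdir -p pics; python3 - <<'E'
from cell import sensors, optics, arm
import cv2,numpy as np
s=sensors.observe(); print(s, arm.nose_length)
for n in ("scene","side"):
    im=optics.get_image(n); cv2.imwrite(f"pics/{n}0.png",im)
    c=optics.calibration(n); print(n,c)
E
```

```text
pics
{'clock': 0.0, 'joints': array([-1.20659768,  0.43521314,  0.02496218,  1.57411374, -0.01158106,
        1.13397604, -0.07508332]), 'dq': array([ 3.20978433e-04,  6.82018092e-05,  9.21202354e-04,  1.75400152e-03,
       -4.99212361e-04,  1.61688156e-03,  6.28328394e-04]), 'joint_efforts': array([ 7.05928360e-04, -6.67846441e+01,  9.85373743e-01, -3.14463830e+01,
       -6.06004405e-02,  4.28175833e-02,  1.58176908e-04]), 'position': array([0.28109981, 0.55767685, 0.2449445 ]), 'ee_rot': array([-7.26611876e-01, -3.05619287e+00,  2.43693550e-03]), 'force': array([ 0.29729441, -0.12135075, -0.18085904]), 'ft_torque': array([-0.00964408, -0.00584075, -0.01346901]), 'gripper_force': 0.0, 'width': 1.00288962416908} 0.019
scene {'camera_matrix': array([[517.50598628,   0.        , 313.67942812],
       [  0.        , 517.50598628, 236.88520288],
       [  0.        ,   0.        ,   1.        ]]), 'rvec': array([ 0.59128049, -2.41562771,  1.44873558]), 'tvec': array([0.38982547, 0.22302636, 1.20245277])}
side {'camera_matrix': array([[589.34628985,   0.        , 313.25667484],
       [  0.        , 589.34628985, 243.23717982],
       [  0.        ,   0.        ,   1.        ]]), 'rvec': array([ 2.1492841 , -0.36360483,  0.22355543]), 'tvec': array([-0.52503449,  0.10936353,  1.79200679])}
```

View pics/scene0.png

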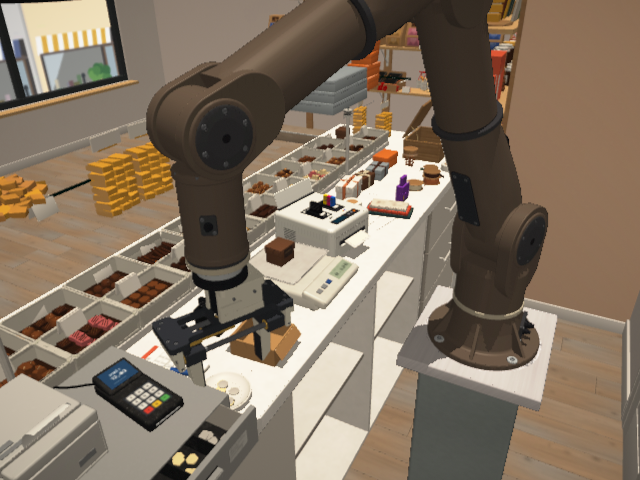

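View pics/side0.png

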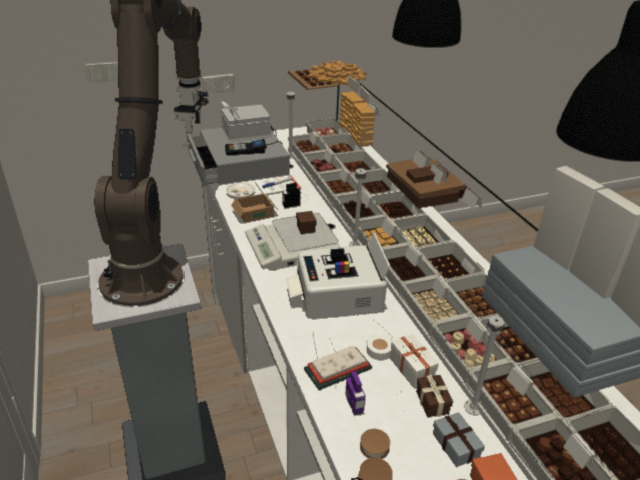

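The scene view shows the printer near (322,220), the scale and gift box (280,250), and the carton (265,340) half hidden by the gripper. The side view shows the printer (340,280) with its black ridge near (337,253), the colour ridge (342,267), the carton (252,207), the fresh black cartridge (291,195) and the purple look-alike (356,392).

Candidates for "black cartridge":
- (291,195): black, left of the scale, so this is the fresh one.
- (337,253): black, in the printer, so this is the spent one.
- (342,267): colour cartridge, leave it.
- (356,392): purple, not meant.

I'll check the choice in one close crop.

```bash
cat > h.py <<'E'
from cell import sensors, optics, arm
import cv2,numpy as np
def cal(n):
    c=optics.calibration(n); return c["camera_matrix"],cv2.Rodrigues(np.array(c["rvec"]))[0],np.array(c["tvec"]).reshape(3)
def ray(n,u,v,z,c=None):
    K,R,t=c or cal(n); o=-R.T@t; d=R.T@np.linalg.inv(K)@[u,v,1]
    return o+d*(z-o[2])/d[2]
def proj(n,p,c=None):
    K,R,t=c or cal(n); q=K@(R@np.asarray(p,float)+t); return q[:2]/q[2]
E
python3 - <<'E'
from h import *
im=cv2.imread("pics/side0.png")
cv2.imwrite("pics/sidecrop.png",cv2.resize(im[170:320,215:395],None,fx=4,fy=4,interpolation=cv2.INTER_CUBIC))
for nm,u,v,z in (("blackridge",337,251,.138),("colridge",342,264,.138),("fresh base",291,207,0),("fresh top",292,184,.092),("carton",252,207,.045),("giftbox",306,222,.1),("dish",240,189,0)):
    print(nm,ray("side",u,v,z).round(3))
E
```

```text
blackridge [ 0.546 -0.227  0.138]
colridge [ 0.536 -0.29   0.138]
fresh base [0.568 0.267 0.   ]
fresh top [0.574 0.272 0.092]
carton [0.414 0.237 0.045]
giftbox [0.533 0.004 0.1  ]
dish [0.423 0.454 0.   ]
```

View pics/sidecrop.png

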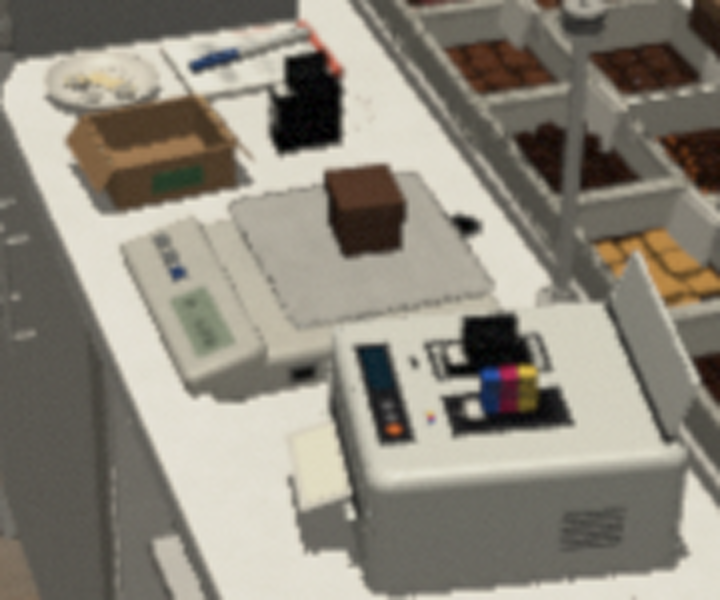

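The crop shows the black ridge in the +y bay of the printer, at crop (490,340), with the colour ridge in front of it. The fresh black cartridge is at (305,105) with its white label to the left, and the carton is at (155,150). I'll go on via a view over the carton and the fresh cartridge.

>>> arm_command --deltas '[0,0,0.1,0.03,-0.03,0.03,90,0,0,0.2,0.06,-0.06,0.06,90,0,0,0.2,0.09,-0.1,0.09,90,0,0,0.2,0.11,-0.15,0.12,90,0,0,0.2,0.13,-0.19,0.15,90,0,0,0.2,0.14,-0.23,0.16,90,0,0,0.2,0.15,-0.27,0.16,90,0,0,0.2,0.15,-0.3,0.16,90,0,0,0.2,0.15,-0.3,0.16,90,0,0,0.2,0.15,-0.3,0.16,90]' --force 20

```text
clock: 1.1
position: [0.4313, 0.2575, 0.4058]
ee_rot: [-0.242, -3.132, -0.001]
force: [-0.6, 0.3, 0.1]
width: 0.979
gripper_force: 0.0
```

```bash
python3 - <<'E'
from h import *
s=sensors.observe(); c=cal("wrist"); im=optics.get_image("wrist"); cv2.imwrite("pics/w1.png",im)
np.savez("w1.npz",*c); K,R,t=c
print(s["clock"],s["position"],s["ee_rot"],"cam",-R.T@t,R.T[:,2])
for p in [(.57,.27,.092),(.41,.237,.045)]: print(proj("wrist",p,c))
E
```

```text
1.1 [0.43126532 0.25754424 0.40583069] [-2.42415140e-01 -3.13216467e+00 -7.77553336e-04] cam [0.36198403 0.26836796 0.54508284] [ 0.26401139 -0.03985157 -0.96369593]
[339.18906746 297.51555864]
[298.07829428 182.61565367]
```

View pics/w1.png

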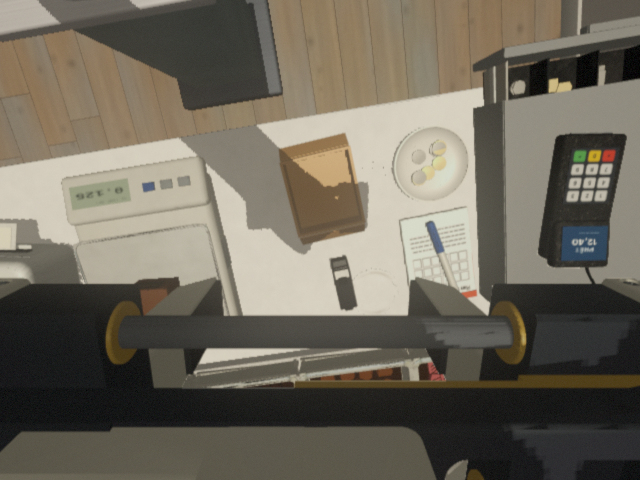

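The wrist view shows the carton opening with corners about (282,152), (348,142), (365,230) and (303,241). The fresh cartridge is at (343,282), with its label end (white) up at (338,258), towards the robot. The marks around (375,285) are harmless.

```bash
python3 - <<'E'
from h import *
d=np.load("w1.npz"); c=tuple(d[k] for k in d.files)
im=cv2.imread("pics/w1.png")
for u,v in [(282,152),(348,142),(365,230),(303,241)]: print("carton",ray("",u,v,.045,c).round(3))
g=im[240:316,315:375].max(2)
m=((g<75)*255).astype(np.uint8)
n,l,st,_=cv2.connectedComponentsWithStats(m); k=1+st[1:,4].argmax()
r=cv2.minAreaRect(np.argwhere(l==k)[:,::-1].astype(np.float32)); b=cv2.boxPoints(r)+[315,240]
print(r,b)
for p in b: print(ray("",*p,.07,c).round(3))
o=cv2.resize(im[230:320,300:390],None,fx=6,fy=6,interpolation=cv2.INTER_CUBIC)
o=cv2.convertScaleAbs(o,alpha=2,beta=30); cv2.imwrite("pics/w1c.png",o)
E
```

```text
carton [0.366 0.222 0.045]
carton [0.366 0.313 0.045]
carton [0.492 0.322 0.045]
carton [0.495 0.23  0.045]Traceback (most recent call last):
  File "<stdin>", line 7, in <module>
ValueError: attempt to get argmax of an empty sequence
```

>>> arm_command --deltas '[0,0,0,0.01,-0.04,0,90,0,0,0,0.02,-0.08,0,90,0,0,0,0.03,-0.13,0,90,0,0,0,0.05,-0.18,0,90,0,0,0,0.06,-0.23,0,90,0,0,0,0.07,-0.28,-0.01,90,0,0,0,0.08,-0.33,-0.02,90,0,0,0,0.09,-0.38,-0.03,90,0,0,0,0.09,-0.43,-0.04,90,0,0,0,0.09,-0.46,-0.05,90,0,0,0,0.09,-0.485,-0.06,90,0,0,0,0.09,-0.485,-0.06,90,0,0,0,0.09,-0.485,-0.06,90]'

```text
clock: 2.45
position: [0.522, -0.2255, 0.3448]
ee_rot: [-0.238, -3.131, -0.001]
force: [-0.1, -0.6, -0.1]
width: 0.982
gripper_force: 0.0
```

```bash
python3 - <<'E'
from h import *
s=sensors.observe(); c=cal("wrist"); im=optics.get_image("wrist"); cv2.imwrite("pics/w2.png",im)
np.savez("w2.npz",*c); K,R,t=c
print(s["clock"],s["position"],s["ee_rot"],s["force"])
for p in [(.546,-.227,.138),(.536,-.29,.138)]: print(proj("wrist",p,c))
E
```

```text
2.45 [ 0.52203722 -0.22553094  0.34484089] [-2.37562401e-01 -3.13092634e+00 -9.77121481e-04] [-0.13132342 -0.55555143 -0.05479491]
[317.02332052 240.58625132]
[253.94648704 240.21118948]
```

View pics/w2.png

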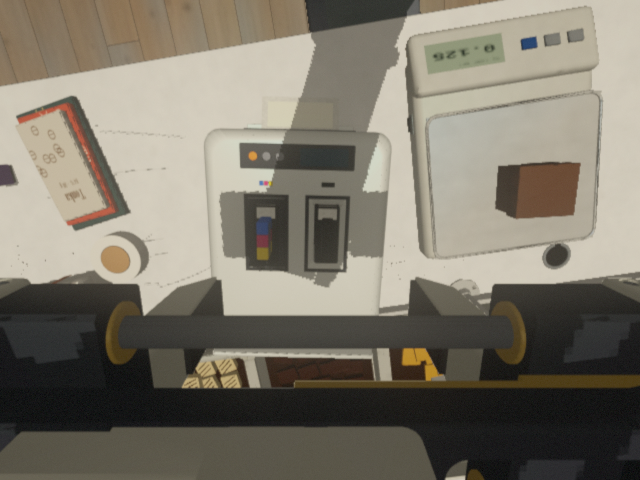

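The wrist view shows the printer with its control strip at the top. The black bay frame is at about (305-349, 197-271) with its ridge near (327,240), and the colour bay is to the left at (265,232). The projections of my first estimates land near both. I'll enlarge the bay and the fresh cartridge.

```bash
python3 - <<'E'
from h import *
a=cv2.imread("pics/w1.png")[240:320,310:370]; b=cv2.imread("pics/w2.png")[190:280,240:360]
A=cv2.resize(a,None,fx=5,fy=5,interpolation=cv2.INTER_CUBIC);B=cv2.resize(b,None,fx=4,fy=4,interpolation=cv2.INTER_CUBIC)
o=np.zeros((400,780,3),np.uint8);o[:400,:300]=A;o[:360,300:780]=B
lut=(255*(np.arange(256)/255)**.5).astype(np.uint8)
cv2.imwrite("pics/crop2.png",cv2.LUT(o,lut))
E
```

```text
(no output)
```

View pics/crop2.png

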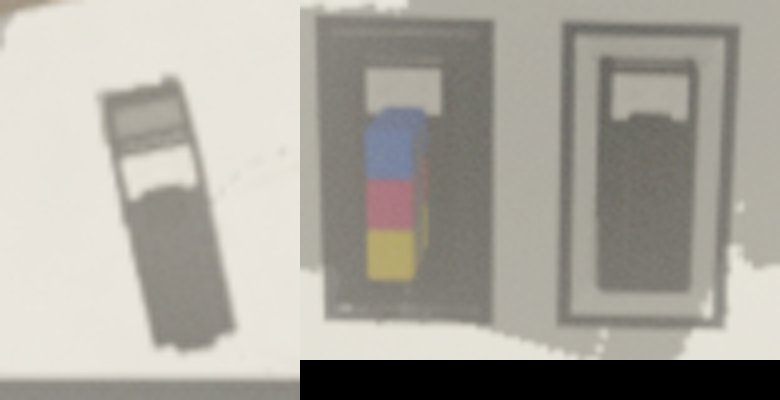

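```bash
python3 - <<'E'
from h import *
L=lambda f:(lambda d:tuple(d[k] for k in d.files))(np.load(f))
c1,c2=L("w1.npz"),L("w2.npz")
def q(nm,c,pts,f,z):
    P=np.array([ray("",*f(*p),z,c)[:2] for p in pts]); 
    ex=(P[2]+P[3]-P[0]-P[1])/2; ey=(P[1]+P[2]-P[0]-P[3])/2
    print(nm,P.mean(0).round(4),"len",np.linalg.norm(ex).round(4),np.linalg.norm(ey).round(4),"yaw",np.arctan2(ex[1],ex[0]).round(3),np.arctan2(-ey[0],ey[1]).round(3))
B=lambda x,y:(240+(x-300)/4-.4,190+y/4-.4); A=lambda x,y:(310+x/5-.4,240+y/5-.4)
q("spent",c2,[(599,58),(696,59),(690,292),(598,290)],B,.108)
q("frameout",c2,[(563,20),(740,26),(724,328),(556,325)],B,.104)
q("framein",c2,[(574,34),(728,38),(714,317),(570,313)],B,.104)
q("colframe",c2,[(317,19),(495,21),(491,321),(325,319)],B,.104)
q("fresh",c1,[(117,154),(192,137),(235,330),(158,348)],A,.062)
E
```

```text
spent [ 0.5481 -0.2172] len 0.0655 0.0258 yaw -0.158 -0.168
frameout [ 0.5496 -0.2173] len 0.0865 0.0477 yaw -0.18 -0.178
framein [ 0.5497 -0.2171] len 0.0795 0.0412 yaw -0.174 -0.179
colframe [ 0.5383 -0.2822] len 0.0853 0.0474 yaw -0.181 -0.163
fresh [0.5706 0.2802] len 0.0626 0.0229 yaw 0.066 0.09
```

>>> arm_command --deltas '[0,0,-0.013,0.01,0.004,-0.03,45,0,0,-0.013,0.027,0.009,-0.06,45,0,0,-0.013,0.027,0.009,-0.09,45,0,0,-0.013,0.027,0.009,-0.12,45,0,0,-0.013,0.027,0.009,-0.14,45,0,0,-0.013,0.027,0.009,-0.15,45,0,0,-0.013,0.027,0.009,-0.15,45,0,0,-0.013,0.027,0.009,-0.15,45]'

```text
clock: 3.3
position: [0.5492, -0.2173, 0.1968]
ee_rot: [0.27, 3.129, 0.0]
force: [-0.4, 0.4, -0.4]
width: 0.493
gripper_force: 0.0
```

```bash
cat > st.py <<'E'
from h import *
from scipy.spatial.transform import Rotation as Ro
s=sensors.observe(); y=Ro.from_rotvec(s["ee_rot"]).as_matrix()
print(s["clock"],s["position"].round(4),"ydir deg",np.degrees(np.arctan2(y[1,1],y[0,1])).round(2),"zdir",y[:,2].round(3),"F",s["force"].round(2),"w mm",(s["width"]*91.8).round(1),s["gripper_force"])
E
python3 st.py; python3 - <<'E'
from h import *
im=optics.get_image("side"); K,R,t=cal("side")
cv2.imwrite("pics/side1.png",cv2.resize(im[210:300,280:400],None,fx=5,fy=5,interpolation=cv2.INTER_CUBIC))
E
```

```text
Traceback (most recent call last):
  File "st.py", line 4, in <module>
    print(s["clock"],s["position"].round(4),"ydir deg",np.degrees(np.arctan2(y[1,1],y[0,1])).round(2),"zdir",y[:,2].round(3),"F",s["force"].round(2),"w mm",(s["width"]*91.8).round(1),s["gripper_force"])
                                                                                                                                                            ^^^^^^^^^^^^^^^^^^^^^^^
AttributeError: 'float' object has no attribute 'round'
```

View pics/side1.png

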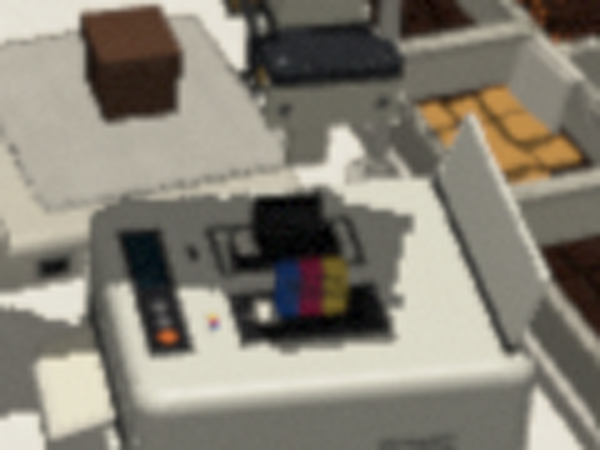

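The side crop shows the ridge at (290,225) and the gripper above it at (325,60). I'll check the tool point by projection.

```bash
sed -i 's/(s\["width"\]\*91.8).round(1)/round(s["width"]*91.8,1)/' st.py; python3 st.py; python3 - <<'E'
from h import *
p=sensors.observe()["position"]
for nm,q in (("tcp",p),("tip",p-[0,0,.019]),("body",p+[0,0,.047]),("ridge",[.549,-.217,.138])):
    print(nm,((proj("side",q)-[280,210])*5).round())
E
```

```text
3.35 [ 0.5493 -0.2177  0.1971] ydir deg 80.12 zdir [ 0.002 -0.    -1.   ] F [0.83 0.13 0.35] w mm 45.2 0.0
tcp [289. 110.]
tip [288. 138.]
body [293.  40.]
ridge [284. 195.]
```

Both the ridge and the tool project where expected. I'll descend with the fingers straddling the ridge and close.

>>> arm_command --deltas '[0,0,0,0,0,-0.02,45,0,0,0,0,0,-0.04,45,0,0,0,0,0,-0.053,45,0,0,0,0,0,-0.053,45,0,0,0,0,0,-0.053,8,0,0,0,0,0,-0.053,8,0,0,0,0,0,-0.053,8,0,0,0,0,0,-0.053,8,0,0,0,0,0,-0.053,8]' --force 20

```text
clock: 4.25
position: [0.5485, -0.2179, 0.1431]
ee_rot: [0.272, 3.129, 0.0]
force: [-0.0, 0.6, 0.3]
width: 0.127
gripper_force: 20.0
```

```bash
python3 st.py
```

```text
4.25 [ 0.5485 -0.2179  0.1431] ydir deg 80.08 zdir [ 0.001 -0.    -1.   ] F [-0.01  0.58  0.32] w mm 11.7 19.99919056892395
```

>>> arm_command --deltas '[0,0,0,0,0,-0.001,8,0,0,0,0,0,-0.002,8,0,0,0,0,0,-0.003,8,0,0,0,0,0,-0.004,8,0,0,0,0,0,-0.004,8]' --force 40

```text
clock: 4.75
position: [0.5486, -0.218, 0.1393]
ee_rot: [0.272, 3.129, 0.0]
force: [-0.8, -0.1, 7.8]
width: 0.126
gripper_force: 40.0
```

```bash
python3 st.py
```

```text
4.75 [ 0.5486 -0.218   0.1393] ydir deg 80.08 zdir [ 0.001 -0.    -1.   ] F [-0.77 -0.08  7.77] w mm 11.6 40.000478625297546
```

>>> arm_command --deltas '[0,0,0,0,0,-0.0005,8,0,0,0,0,0,-0.001,8,0,0,0,0,0,-0.001,8]'

```text
clock: 5.05
position: [0.5486, -0.218, 0.1384]
ee_rot: [0.272, 3.129, 0.0]
force: [-1.2, 1.3, 7.3]
width: 0.129
gripper_force: 40.0
```

>>> arm_command --deltas '[0,0,0,0,0,-0.0004,8,0,0,0,0,0,-0.0008,8,0,0,0,0,0,-0.0008,8]'

```text
clock: 5.35
position: [0.5486, -0.218, 0.1376]
ee_rot: [0.272, 3.129, 0.0]
force: [-1.0, 0.8, 6.0]
width: 0.126
gripper_force: 40.0
```

>>> arm_command --deltas '[0,0,0,0,0,-0.0004,8,0,0,0,0,0,-0.0008,8,0,0,0,0,0,-0.0008,8]'

```text
clock: 5.65
position: [0.5486, -0.218, 0.1368]
ee_rot: [0.272, 3.129, 0.0]
force: [-2.0, 0.4, 6.3]
width: 0.126
gripper_force: 40.0
```

>>> arm_command --deltas '[0,0,0,0,0,-0.0004,8,0,0,0,0,0,-0.0007,8,0,0,0,0,0,-0.0007,8]'

```text
clock: 5.95
position: [0.5487, -0.218, 0.1362]
ee_rot: [0.272, 3.129, 0.0]
force: [-2.2, 1.7, 8.3]
width: 0.127
gripper_force: 40.0
```

>>> arm_command --deltas '[0,0,0,0,0,-0.0004,8,0,0,0,0,0,-0.0006,8,0,0,0,0,0,-0.0006,8]'

```text
clock: 6.25
position: [0.5486, -0.218, 0.1356]
ee_rot: [0.272, 3.129, 0.0]
force: [-1.7, 0.6, 8.2]
width: 0.132
gripper_force: 40.0
```

>>> arm_command --deltas '[0,0,0,0,0,-0.0003,8,0,0,0,0,0,-0.0005,8,0,0,0,0,0,-0.0005,8]'

```text
clock: 6.55
position: [0.5486, -0.2181, 0.1351]
ee_rot: [0.272, 3.129, 0.0]
force: [-1.5, 0.2, 7.5]
width: 0.123
gripper_force: 40.0
```

>>> arm_command --deltas '[0,0,0,0,0,-0.0003,8,0,0,0,0,0,-0.0005,8,0,0,0,0,0,-0.0005,8]'

```text
clock: 6.85
position: [0.5487, -0.218, 0.1346]
ee_rot: [0.272, 3.129, 0.0]
force: [-1.4, 0.6, 7.5]
width: 0.128
gripper_force: 40.0
```

>>> arm_command --deltas '[0,0,0,0,0,-0.0003,8,0,0,0,0,0,-0.0005,8,0,0,0,0,0,-0.0005,8]'

```text
clock: 7.15
position: [0.5487, -0.2181, 0.1344]
ee_rot: [0.272, 3.128, 0.0]
force: [-3.4, 1.5, 11.5]
width: 0.127
gripper_force: 40.0
```

Soft stop felt at 11.5 N, 8.7 mm down, so the catch has tripped. Letting it up gently.

>>> arm_command --deltas '[0,0,0,0,0,0.003,8,0,0,0,0,0,0.006,8,0,0,0,0,0,0.009,8,0,0,0,0,0,0.012,8,0,0,0,0,0,0.015,8,0,0,0,0,0,0.018,8,0,0,0,0,0,0.02,8,0,0,0,0,0,0.021,8,0,0,0,0,0,0.021,8,0,0,0,0,0,0.021,8]'

```text
clock: 8.15
position: [0.5485, -0.218, 0.1545]
ee_rot: [0.272, 3.129, -0.0]
force: [0.5, 0.6, 5.1]
width: 0.127
gripper_force: 40.0
```

```bash
python3 st.py
```

```text
8.15 [ 0.5485 -0.218   0.1545] ydir deg 80.08 zdir [ 0. -0. -1.] F [0.46 0.6  5.15] w mm 11.6 40.00028729438782
```

Released: it is still pushing up 5 N at +11.4 mm. I'll lift it out and compute the carton centre from the side view.

>>> arm_command --deltas '[0,0,0,0,0,0.01,8,0,0,0,0,0,0.025,8,0,0,0,0,0,0.045,8,0,0,0,0,0,0.07,8,0,0,0,0,0,0.1,8,0,0,0,0,0,0.13,8,0,0,0,0,0,0.13,8]'

```text
clock: 8.85
position: [0.5497, -0.2189, 0.2887]
ee_rot: [0.272, 3.124, -0.002]
force: [1.4, -0.7, -0.6]
width: 0.126
gripper_force: 40.0
```

```bash
python3 st.py; python3 - <<'E'
from h import *
for p in [(105,165),(122,205),(235,148),(240,185),(195,98),(85,108)]:
    u,v=215+p[0]/4-.4,170+p[1]/4-.4
    print(p,ray("side",u,v,.045).round(3),ray("side",u,v,0).round(3))
im=cv2.imread("pics/w1.png"); h=cv2.cvtColor(im,cv2.COLOR_BGR2HSV)
m=cv2.inRange(h,(5,80,60),(25,255,255)); m[:120]=0;m[260:]=0;m[:,:260]=0;m[:,385:]=0
n,l,st,ct=cv2.connectedComponentsWithStats(m); k=1+st[1:,4].argmax()
r=cv2.minAreaRect(np.argwhere(l==k)[:,::-1].astype(np.float32)); d=np.load("w1.npz"); c=tuple(d[k] for k in d.files)
print(r)
for p in cv2.boxPoints(r): print(p,ray("",*p,.045,c).round(3))
o=im[120:260,260:385]; cv2.imwrite("pics/car.png",cv2.resize(o,None,fx=4,fy=4,interpolation=cv2.INTER_CUBIC))
E
```

```text
8.85 [ 0.5497 -0.2189  0.2887] ydir deg 80.06 zdir [ 0.006 -0.002 -1.   ] F [ 1.43 -0.7  -0.63] w mm 11.6 39.99872088432312
(105, 165) [0.371 0.223 0.045] [0.387 0.296 0.   ]
(122, 205) [0.368 0.156 0.045] [0.384 0.225 0.   ]
(235, 148) [0.486 0.217 0.045] [0.507 0.289 0.   ]
(240, 185) [0.473 0.156 0.045] [0.493 0.226 0.   ]
(195, 98) [0.477 0.313 0.045] [0.498 0.389 0.   ]
(85, 108) [0.378 0.325 0.045] [0.394 0.402 0.   ]
((322.377685546875, 188.88626098632812), (98.6240234375, 71.84869384765625), 76.60750579833984)
[276.0086  149.23605] [0.361 0.215 0.045]
[345.90344 132.59442] [0.354 0.312 0.045]
[368.74677 228.53647] [0.491 0.327 0.045]
[298.85193 245.1781 ] [0.5   0.223 0.045]
```

View pics/car.png

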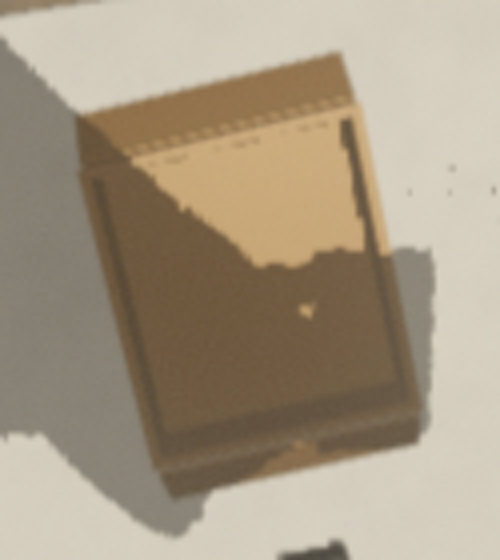

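The carton crop shows the rim corners near (280,163), (350,146), (365,224) and (300,238). Flaps stick out at both x-ends, and the centre is about (0.44, 0.273). Carrying the empty over.

>>> arm_command --deltas '[0,0,0.01,-0.01,0.02,0,8,0,0,0.03,-0.02,0.05,0,8,0,0,0.05,-0.03,0.09,0,8,0,0,0.07,-0.04,0.135,0,8,0,0,0.09,-0.05,0.18,0,8,0,0,0.11,-0.06,0.225,0,8,0,0,0.13,-0.07,0.27,0,8,0,0,0.15,-0.08,0.315,0,8,0,0,0.16,-0.085,0.36,0,8,0,0,0.16,-0.09,0.4,0,8,0,0,0.16,-0.1,0.44,0,8,0,0,0.16,-0.105,0.47,0,8,0,0,0.16,-0.108,0.485,0,8,0,0,0.16,-0.108,0.49,0,8,0,0,0.16,-0.108,0.49,-0.02,8,0,0,0.16,-0.108,0.49,-0.05,8,0,0,0.16,-0.108,0.49,-0.07,8]'

```text
clock: 10.55
position: [0.4406, 0.2696, 0.2128]
ee_rot: [0.119, -3.139, 0.003]
force: [-0.2, 0.6, -0.2]
width: 0.124
gripper_force: 40.0
```

```bash
python3 st.py; python3 - <<'E'
from h import *
d=np.load("w1.npz"); c=tuple(d[k] for k in d.files)
P=np.array([ray("",u,v,.045,c)[:2] for u,v in [(280,163),(349.5,145.5),(365,223.8),(300,237.5)]]); print(P.round(3),P.mean(0))
E
```

```text
10.55 [0.4406 0.2696 0.2128] ydir deg 94.34 zdir [-0.001 -0.002 -1.   ] F [-0.2   0.6  -0.21] w mm 11.4 39.99879777431488
[[0.38  0.217]
 [0.371 0.314]
 [0.483 0.323]
 [0.489 0.227]] [0.43068393 0.270134  ]
```

>>> arm_command --deltas '[0,0,0,-0.008,0,-0.03,8,0,0,0,-0.008,0,-0.065,8,0,0,0,-0.008,0,-0.09,8,0,0,0,-0.008,0,-0.1,8,0,0,0,-0.008,0,-0.105,8,0,0,0,-0.008,0,-0.108,8,0,0,0,-0.008,0,-0.108,8,0,0,0,-0.008,0,-0.108,8]'

```text
clock: 11.35
position: [0.4329, 0.2724, 0.1072]
ee_rot: [-0.123, 3.138, 0.002]
force: [-0.5, 0.3, -0.8]
width: 0.123
gripper_force: 40.0
```

```bash
python3 st.py
```

```text
11.35 [0.4329 0.2724 0.1072] ydir deg 94.47 zdir [ 0.001  0.001 -1.   ] F [-0.49  0.28 -0.76] w mm 11.3 39.99872446060181
```

>>> arm_command --deltas '[0,0,0,0,0,-0.003,8,0,0,0,0,0,-0.005,8,0,0,0,0,0,-0.005,8,0,0,0,0,0,-0.005,25,0,0,0,0,0,-0.005,45,0,0,0,0,0,-0.005,45,0,0,0,0,0,-0.005,45,0,0,0,0,0,0.02,45,0,0,0,0,0,0.06,60,0,0,0,0.02,0.003,0.1,80,0,0,0,0.05,0.006,0.15,90,0,0,0,0.067,0.008,0.19,90,0,0,0,0.067,0.008,0.19,90,0,0,0,0.067,0.008,0.19,90,0,0,0,0.067,0.008,0.19,90]'

```text
clock: 12.85
position: [0.4982, 0.2799, 0.2951]
ee_rot: [0.123, -3.137, 0.002]
force: [-0.8, 0.2, -0.7]
width: 0.976
gripper_force: 0.0
```

```bash
python3 st.py; python3 - <<'E'
from h import *
c=cal("wrist"); im=optics.get_image("wrist"); cv2.imwrite("pics/w3.png",im); np.savez("w3.npz",*c)
print(c[0][0,0],[proj("",p,c).round() for p in [(.571,.28,.062),(.432,.271,.0)]])
u,v=proj("",(.571,.28,.062),c).astype(int)
o=np.zeros((450,780,3),np.uint8)
a=im[max(v-60,0):v+60,u-50:u+50]; A=cv2.resize(a,(400,450) if a.shape[0]==120 else (400,450),interpolation=cv2.INTER_CUBIC); print(a.shape,u,v)
o[:,:400]=A; b=im[max(0,v-240):max(0,v-240)+225,u-110:u+80]; o[:,400:]=cv2.resize(b,(380,450)); print(b.shape)
cv2.imwrite("pics/crop3.png",cv2.LUT(o,(255*(np.arange(256)/255)**.5).astype(np.uint8)))
E
```

```text
12.85 [0.4982 0.2799 0.2951] ydir deg 94.5 zdir [-0.002 -0.001 -1.   ] F [-0.77  0.16 -0.7 ] w mm 89.6 0.0
354.52746275404667 [array([311., 276.]), array([313., 147.])]
(120, 100, 3) 310 276
(225, 190, 3)
```

View pics/crop3.png

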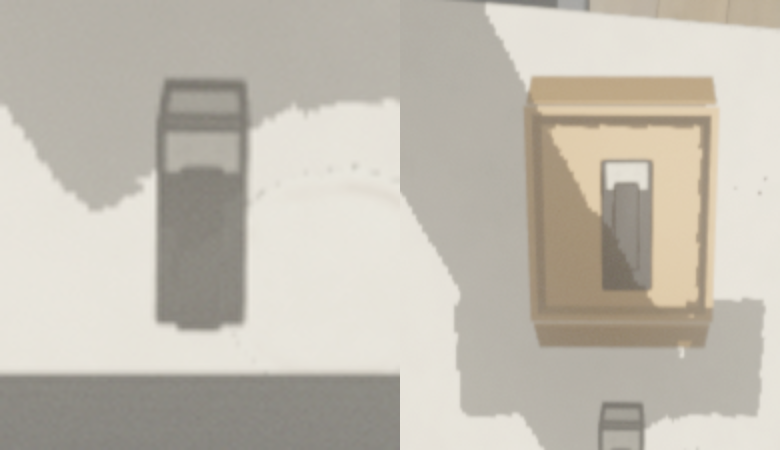

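The crop shows the empty upright in the middle of the carton. The fresh cartridge is in the left part, with shoulder corners at crop (160,125), (245,125), (244,322) and (157,322) and its label end up, towards the robot.

```bash
python3 st.py; python3 - <<'E'
from h import *
d=np.load("w3.npz"); c=tuple(d[k] for k in d.files)
f=lambda x,y:(260+x/4-.4,216+y/3.75-.4)
P=np.array([ray("",*f(*p),.062,c)[:2] for p in [(160,125),(245,125),(244,322),(157,322)]])
ex=(P[2]+P[3]-P[0]-P[1])/2; ey=(P[1]+P[2]-P[0]-P[3])/2
print(P.round(4),P.mean(0).round(4),np.linalg.norm(ex),np.linalg.norm(ey),np.degrees([np.arctan2(ex[1],ex[0]),np.arctan2(-ey[0],ey[1])]))
# ridge ends at top, z .092
for p in [(200,167),(200,328)]: print(ray("",*f(*p),.092,c).round(4))
E
```

```text
12.9 [0.4981 0.2798 0.2948] ydir deg 94.51 zdir [-0.002 -0.001 -1.   ] F [-0.65 -0.51 -0.79] w mm 89.9 0.0
[[0.5399 0.2656]
 [0.5381 0.2888]
 [0.6004 0.2937]
 [0.6024 0.269 ]] [0.5702 0.2793] 0.06257380815400221 0.024060944270960952 [3.78393616 4.53779546]
[0.542  0.2772 0.092 ]
[0.5893 0.2808 0.092 ]
```

>>> arm_command --deltas '[0,0,0,0.03,0,-0.02,45,0,0,0,0.06,0,-0.05,45,0,0,0,0.072,0,-0.09,45,0,0,0,0.072,0,-0.13,45,0,0,0,0.072,0,-0.16,45,0,0,0,0.072,0,-0.175,45,0,0,0,0.072,0,-0.175,45,0,0,0,0.072,0,-0.175,45]' --force 25

```text
clock: 13.7
position: [0.5715, 0.2804, 0.1221]
ee_rot: [-0.123, 3.139, 0.0]
force: [-0.1, 0.2, -0.1]
width: 0.49
gripper_force: 0.0
```

```bash
python3 st.py
```

```text
13.7 [0.5715 0.2804 0.1221] ydir deg 94.49 zdir [ 0.  0. -1.] F [-0.08  0.22 -0.1 ] w mm 45.0 0.0
```

>>> arm_command --deltas '[0,0,0,-0.0015,-0.001,-0.015,45,0,0,0,-0.0015,-0.001,-0.0255,45,0,0,0,-0.0015,-0.001,-0.0255,45,0,0,0,-0.0015,-0.001,-0.0255,25,0,0,0,-0.0015,-0.001,-0.0255,8,0,0,0,-0.0015,-0.001,-0.0255,8,0,0,0,-0.0015,-0.001,-0.0255,8,0,0,0,-0.0015,-0.001,-0.0255,8]'

```text
clock: 14.5
position: [0.57, 0.2792, 0.0961]
ee_rot: [-0.123, 3.139, 0.0]
force: [-1.1, -0.7, 0.5]
width: 0.13
gripper_force: 25.0
```

```bash
python3 st.py
```

```text
14.5 [0.57   0.2792 0.0961] ydir deg 94.48 zdir [ 0.  0. -1.] F [-1.1  -0.67  0.47] w mm 12.0 24.975132644176483
```

>>> arm_command --deltas '[0,0,0,0,0,0.02,8,0,0,0,0,0,0.06,8,0,0,0,0,0,0.1,8,0,0,0,0,-0.02,0.14,8,0,0,-0.02,0,-0.05,0.17,8,0,0,-0.04,-0.005,-0.09,0.19,8,0,0,-0.06,-0.01,-0.135,0.19,8,0,0,-0.08,-0.01,-0.18,0.19,8,0,0,-0.1,-0.01,-0.225,0.19,8,0,0,-0.12,-0.015,-0.27,0.19,8,0,0,-0.14,-0.015,-0.315,0.19,8,0,0,-0.16,-0.02,-0.36,0.19,8,0,0,-0.16,-0.021,-0.4,0.19,8,0,0,-0.16,-0.021,-0.44,0.19,8,0,0,-0.16,-0.021,-0.47,0.19,8,0,0,-0.16,-0.021,-0.49,0.19,8,0,0,-0.16,-0.021,-0.497,0.19,8,0,0,-0.16,-0.021,-0.497,0.16,8,0,0,-0.16,-0.021,-0.497,0.14,8,0,0,-0.16,-0.021,-0.497,0.13,8]' --force 35

```text
clock: 16.5
position: [0.5482, -0.2162, 0.224]
ee_rot: [-0.269, -3.127, -0.002]
force: [-0.1, 0.5, -1.0]
width: 0.128
gripper_force: 35.0
```

```bash
python3 st.py
```

```text
16.5 [ 0.5482 -0.2162  0.224 ] ydir deg 80.15 zdir [-0.003  0.001 -1.   ] F [-0.11  0.46 -1.  ] w mm 11.8 34.9724006652832
```

>>> arm_command --deltas '[0,0,0,0.0005,0,-0.006,8,0,0,0,0.0005,0,-0.012,8,0,0,0,0.0005,0,-0.015,8,0,0,0,0.0005,0,-0.015,8]'

```text
clock: 16.9
position: [0.5494, -0.2178, 0.211]
ee_rot: [0.271, 3.13, 0.0]
force: [-0.2, -0.2, -1.4]
width: 0.128
gripper_force: 35.0
```

```bash
python3 st.py; python3 - <<'E'
from h import *
im=optics.get_image("side"); cv2.imwrite("pics/side3.png",im)
# fresh label z=.108 bottom... expected vs bay projections
for p in [(.549,-.2175,.104)]: print(proj("side",p))
cv2.imwrite("pics/side3c.png",cv2.resize(im[215:300,285:395],None,fx=6,fy=6,interpolation=cv2.INTER_CUBIC))
E
```

```text
16.9 [ 0.5494 -0.2178  0.211 ] ydir deg 80.09 zdir [ 0.  0. -1.] F [-0.19 -0.16 -1.37] w mm 11.8 34.9722021818161
[336.28976506 258.54248108]
```

>>> arm_command --deltas '[0,0,0,0,0,-0.004,8,0,0,0,0,0,-0.008,8,0,0,0,0,0,-0.011,8,0,0,0,0,0,-0.013,8,0,0,0,0,0,-0.015,8,0,0,0,0,0,-0.015,8]'

```text
clock: 17.55
position: [0.5491, -0.2178, 0.1955]
ee_rot: [-0.272, -3.129, -0.0]
force: [-0.5, -0.1, -1.0]
width: 0.125
gripper_force: 35.0
```

>>> arm_command --deltas '[0,0,0,0,0,-0.001,8,0,0,0,0,0,-0.002,8,0,0,0,0,0,-0.002,8]'

```text
clock: 17.85
position: [0.5492, -0.2179, 0.1938]
ee_rot: [-0.272, -3.13, -0.0]
force: [0.5, 0.1, -0.5]
width: 0.129
gripper_force: 35.0
```

>>> arm_command --deltas '[0,0,0,0,0,-0.001,8,0,0,0,0,0,-0.002,8,0,0,0,0,0,-0.002,8]'

```text
clock: 18.15
position: [0.5492, -0.2178, 0.1917]
ee_rot: [-0.272, -3.13, -0.0]
force: [0.5, 1.1, -0.9]
width: 0.128
gripper_force: 35.0
```

>>> arm_command --deltas '[0,0,0,0,0,-0.001,8,0,0,0,0,0,-0.002,8,0,0,0,0,0,-0.002,8]'

```text
clock: 18.45
position: [0.5492, -0.2178, 0.1896]
ee_rot: [-0.272, -3.13, -0.0]
force: [-0.5, -0.6, -0.5]
width: 0.121
gripper_force: 35.0
```

>>> arm_command --deltas '[0,0,0,0,0,-0.001,8,0,0,0,0,0,-0.002,8,0,0,0,0,0,-0.002,8]'

```text
clock: 18.75
position: [0.5492, -0.2178, 0.1877]
ee_rot: [-0.272, -3.13, -0.0]
force: [-0.6, 0.4, -1.0]
width: 0.127
gripper_force: 35.0
```

>>> arm_command --deltas '[0,0,0,0,0,-0.002,8,0,0,0,0,0,-0.004,8,0,0,0,0,0,-0.006,8,0,0,0,0,0,-0.006,8]'

```text
clock: 19.15
position: [0.5491, -0.2178, 0.1814]
ee_rot: [-0.272, -3.129, -0.0]
force: [-0.4, 0.7, -0.8]
width: 0.128
gripper_force: 35.0
```

>>> arm_command --deltas '[0,0,0,0,0,-0.002,8,0,0,0,0,0,-0.004,8,0,0,0,0,0,-0.006,8,0,0,0,0,0,-0.008,8,0,0,0,0,0,-0.008,8]'

```text
clock: 19.65
position: [0.5491, -0.2178, 0.1735]
ee_rot: [-0.272, -3.129, -0.0]
force: [0.3, -0.1, 1.0]
width: 0.13
gripper_force: 35.0
```

>>> arm_command --deltas '[0,0,0,0,0,-0.002,8,0,0,0,0,0,-0.004,8,0,0,0,0,0,-0.006,8,0,0,0,0,0,-0.008,8,0,0,0,0,0,-0.008,8]'

```text
clock: 20.15
position: [0.5491, -0.2178, 0.1655]
ee_rot: [-0.272, -3.129, -0.0]
force: [0.2, 0.2, -0.0]
width: 0.126
gripper_force: 35.0
```

>>> arm_command --deltas '[0,0,0,0,0,-0.002,8,0,0,0,0,0,-0.004,8,0,0,0,0,0,-0.006,8,0,0,0,0,0,-0.008,8,0,0,0,0,0,-0.009,8,0,0,0,0,0,-0.009,8]'

```text
clock: 20.75
position: [0.5492, -0.2178, 0.1566]
ee_rot: [-0.272, -3.13, -0.0]
force: [0.8, 0.9, -0.8]
width: 0.124
gripper_force: 35.0
```

>>> arm_command --deltas '[0,0,0,0,0,-0.002,8,0,0,0,0,0,-0.004,8,0,0,0,0,0,-0.006,8,0,0,0,0,0,-0.008,8,0,0,0,0,0,-0.01,8,0,0,0,0,0,-0.01,8]' --force 40

```text
clock: 21.35
position: [0.5496, -0.218, 0.1472]
ee_rot: [0.272, 3.129, -0.0]
force: [-0.7, 0.7, 5.9]
width: 0.126
gripper_force: 40.0
```

```bash
python3 st.py
```

```text
21.35 [ 0.5496 -0.218   0.1472] ydir deg 80.07 zdir [ 0.001 -0.    -1.   ] F [-0.72  0.66  5.9 ] w mm 11.5 39.969804883003235
```

>>> arm_command --deltas '[0,0,0,0,0,-0.002,8,0,0,0,0,0,-0.004,8,0,0,0,0,0,-0.006,8,0,0,0,0,0,-0.008,8,0,0,0,0,0,-0.009,8,0,0,0,0,0,-0.01,8,0,0,0,0,0,-0.01,8]'

```text
clock: 22.05
position: [0.5497, -0.218, 0.1374]
ee_rot: [0.272, 3.129, -0.0]
force: [-1.4, 1.1, 5.8]
width: 0.126
gripper_force: 40.0
```

>>> arm_command --deltas '[0,0,0,0,0,-0.0005,8,0,0,0,0,0,-0.001,8,0,0,0,0,0,-0.0015,8,0,0,0,0,0,-0.0015,8]'

```text
clock: 22.45
position: [0.5496, -0.218, 0.136]
ee_rot: [0.272, 3.129, -0.0]
force: [-1.5, 1.0, 6.2]
width: 0.125
gripper_force: 40.0
```

>>> arm_command --deltas '[0,0,0,0,0,-0.0005,8,0,0,0,0,0,-0.001,8,0,0,0,0,0,-0.001,8]'

```text
clock: 22.75
position: [0.5497, -0.2181, 0.1351]
ee_rot: [0.272, 3.129, -0.0]
force: [-2.1, 0.8, 7.5]
width: 0.125
gripper_force: 40.0
```

>>> arm_command --deltas '[0,0,0,0,0,-0.0003,8,0,0,0,0,0,-0.0005,8,0,0,0,0,0,-0.0005,8]'

```text
clock: 23.05
position: [0.5497, -0.218, 0.1346]
ee_rot: [0.272, 3.129, 0.0]
force: [-1.2, 1.4, 6.9]
width: 0.13
gripper_force: 40.0
```

>>> arm_command --deltas '[0,0,0,0,0,-0.0003,8,0,0,0,0,0,-0.0005,8,0,0,0,0,0,-0.0005,8]'

```text
clock: 23.35
position: [0.5497, -0.2181, 0.1341]
ee_rot: [0.272, 3.129, -0.0]
force: [-1.3, 0.9, 6.8]
width: 0.126
gripper_force: 40.0
```

>>> arm_command --deltas '[0,0,0,0,0,-0.0003,8,0,0,0,0,0,-0.0005,8,0,0,0,0,0,-0.0005,8]'

```text
clock: 23.65
position: [0.5497, -0.2181, 0.1338]
ee_rot: [0.272, 3.128, -0.0]
force: [-2.1, 0.6, 8.7]
width: 0.126
gripper_force: 40.0
```

>>> arm_command --deltas '[0,0,0,0,0,-0.0002,8,0,0,0,0,0,-0.0004,8,0,0,0,0,0,-0.0004,8]'

```text
clock: 23.95
position: [0.5497, -0.2181, 0.1336]
ee_rot: [0.272, 3.128, 0.0]
force: [-2.5, 1.5, 11.3]
width: 0.129
gripper_force: 40.0
```

Soft stop at 11.3 N. Letting up slowly and feeling whether the catch holds.

>>> arm_command --deltas '[0,0,0,0,0,0.002,8,0,0,0,0,0,0.004,8,0,0,0,0,0,0.006,8,0,0,0,0,0,0.008,8,0,0,0,0,0,0.0095,8,0,0,0,0,0,0.0095,8]'

```text
clock: 24.55
position: [0.5495, -0.2179, 0.1421]
ee_rot: [0.272, 3.129, -0.0]
force: [0.4, 0.7, 1.9]
width: 0.128
gripper_force: 40.0
```

```bash
python3 st.py
```

```text
24.55 [ 0.5495 -0.2179  0.1421] ydir deg 80.08 zdir [ 0.001 -0.    -1.   ] F [0.4  0.73 1.86] w mm 11.8 39.973111152648926
```

The force has dropped off at the held height, so the catch holds. Release and retreat.

>>> arm_command --deltas '[0,0,0,0,0,0.0005,12,0,0,0,0,0,0.0005,25,0,0,0,0,0,0.0005,40,0,0,0,0,0,0.0005,40,0,0,0,0,0,0.0005,40,0,0,0,0,0,0.02,40,0,0,0,0,0,0.06,40,0,0,0,-0.02,0,0.1,40,0,0,0,-0.02,0,0.15,60,0,0,0,-0.02,0,0.19,90,0,0,0,-0.02,0,0.2,90,0,0,0,-0.02,0,0.2,90,0,0,0,-0.02,0,0.2,90]'

```text
clock: 25.85
position: [0.5289, -0.2175, 0.3406]
ee_rot: [-0.271, -3.128, -0.001]
force: [-0.5, 0.0, -0.5]
width: 0.819
gripper_force: 0.0
```

```bash
python3 st.py; python3 - <<'E'
from h import *
c=cal("wrist"); w=optics.get_image("wrist"); s=optics.get_image("side"); np.savez("w4.npz",*c); cv2.imwrite("pics/w4.png",w)
u,v=proj("",(.549,-.2175,.106),c).astype(int); print(u,v)
o=np.zeros((400,780,3),np.uint8)
o[:,:380]=cv2.resize(w[v-50:v+50,u-60:u+35],(380,400),interpolation=cv2.INTER_CUBIC)
o[:,380:]=cv2.resize(s[180:310,220:350],(400,400),interpolation=cv2.INTER_CUBIC)
cv2.imwrite("pics/final.png",cv2.LUT(o,(255*(np.arange(256)/255)**.5).astype(np.uint8)))
E
```

```text
25.85 [ 0.5289 -0.2175  0.3406] ydir deg 80.09 zdir [-0.002  0.001 -1.   ] F [-0.49  0.04 -0.48] w mm 75.2 0.0
318 230
```

View pics/final.png

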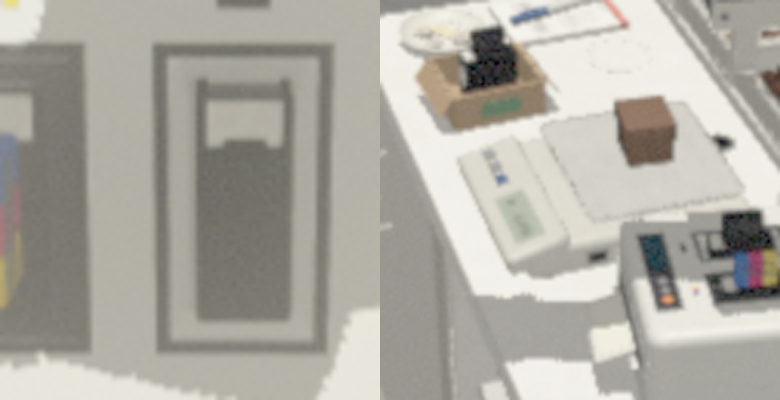

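The left crop shows the fresh cartridge centred in the bay with its label end to the front. It is the same size as the old one appeared when held, so it sits at the held height. The right crop shows the empty in the carton and everything else in its place. Handing in.

```bash
python3 -c "
from cell import arm; print(arm.sign_off())"
```

```text
the job is handed in; nothing more can be done
None
```

The job is handed in: the empty cartridge is in the carton, and the fresh one is in the black bay, label to the front and held by the catch; the sign-off returned no verdict.

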